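Build up the twist-lock grind sifter

ROBOT

A 6-joint arm with a two-finger parallel gripper is mounted at the origin on a cart in front of the work surface, level with it; the furniture and walls round the work are solid. World frame = base frame: x ahead of the robot, y to its left, z up, the work surface at z = 0. Lengths are in mm, angles in rad, forces in N, time in s.
With the tool pointing down it reaches from about 375 to 900 mm from the base axis. Payload 3.1 kg.
Tool frame: the origin (TCP) lies on the mounting face of the last link; the fingertips stand env.tips_ahead ahead of it and the grasp point (between the pads) lies 164 mm ahead of it (env.tips_ahead is the distance from the TCP to the fingertips, in mm); z points along the fingers, y is the line along which they close (so a half turn about z gives the same grasp; the last joint's range is limited). The gripper opens to 87 mm and grips with 3 to 60 N. Pads are 19 mm wide; open, the fingers measure 117 mm over their backs; the gripper's body (75 mm by 190 mm) begins 51 mm behind the grasp point.
Start: joints at [1.054, 0.527, 1.433, -0, 1.181, -0.178], TCP at [207.092, 589.67, 404.748] pointing down, gripper open.
Joint ranges: [-3.08, 3.08], [-0.75, 2.2], [0.22, 2.44], [-1.43, 4.57], [0, 2.65], [-2.85, 2.85]. Speed limits (rad/s): [2.79, 2.79, 3.14, 3.14, 3.14, 3.14].

INTERFACE

Orientations are given as a unit quaternion [x, y, z, w].
In Python, from bench import monitor, optics, job, finder, env gives the robot as it stands. The module is installed in compiled form; this text tells all that it offers.
- The arm moves only by the shell command python3 -m handwheel 'ROWS'. ROWS is JSON, a list of rows, each an object of numbers: "x", "y", "z": the shift along the world's x, y, z in cm; "spin": the turn about the world's z in rad; "hand": the opening in per cent of the stroke, from 0 (shut) to 100 (fully open). A call has 1 to 12 rows; each row is the pose to reach, as a shift and turn from the pose commanded when the call began; what a row does not reach only later rows make up. A row lasts 1/10 s, in which the tool goes at most 50 mm and 8.59 degrees, less where a joint would pass 70% of its speed; a pose out of reach is approached as far as the arm can. A call with a gripper value outside its range is refused whole. The fingers move at their own pace and stop on an object; the grip force is fixed at half the most. Time passes only in rows, so rows that repeat a pose let the fingers close. It gives the time, the measured TCP pose, the force, the opening and the grip force at its end, in the units of the state.
- monitor.sense(): the state, without advancing time (a new reading comes with each control period).
- optics.read_camera(name): name is "scene" or "top"; returns the picture (400x640x3 uint8, red, green, blue); there is no depth.
- optics.camera_params(name): a dict with "fx", "fy", "cx", "cy" (pixels), "k1" (the pictures are not rectified: a ray, as slopes to the right and down, at radius r is drawn at 1 + k1 r^2 times it, then the intrinsics apply), "rvec" (rotation vector, rad) and "tvec" (3), from world to camera coordinates, as OpenCV has them. Camera axes: x right, y down, z forward; pixel columns grow to the right and rows downward; lengths in mm; the calibration is good to about 2 mm. A picture is of the moment at which its call begins. camera_params takes no time and is no camera call.
- job.finish_job(): hands the job in; it is judged then, once.
Trained networks look in the newest picture that a camera, given by its name, has taken for a name from the list of things; names that differ only in an ending like _2 or _b are one class to them, and where a whole thing is asked for, a point or a joint stands for the part that bears it (a point fixed in the world has none). Each returns a list of dicts, best first, with "p" (0 to 1); they miss things now and then, are a little off and sometimes report something else, mostly with a low value. They report only what shows in the picture. A call takes as long as a camera call. They do not tell look-alikes from the thing itself.
- finder.boxes_of(camera, target): "rect" ([left, top, width, height] in pixels, round what is visible of it).
- finder.landmark_of(camera, target): "point" ([row, column] in pixels: a listed point, or the origin of a listed thing).
The state is a dict: "clock": time; "joints": joint angles; "dq": joint speeds; "joint_efforts": joint torques, N m; "tool_pos": TCP position; "tcp_rot": TCP orientation; "contact_force": force on the tool from outside, world axes, zero at the start; "ft_torque": the same for the moment, N m; "gripper_width": opening from 0.0 (shut) to 1.0 (fully open); "grip_force": force on a finger pad.
Only numpy, scipy, OpenCV 4.12 (cv2) and the standard library are available. Lean on these libraries where they do the work, as an engineer would, in place of code of your own. Each camera call takes 0.05 s, during which the arm holds its last target. There are 200 camera calls.

TASK

Set up the grind sifter: twist its lid off the catch pan and stand it on the black rubber mat, then stack every loose sieve section on the pan one on another, in any order, locking each with its quarter turn clockwise until it comes up against its stop, and finally lock the lid on top of the last one in the same way. Each part must be fully seated and turned home, so that its grip lies in line with the pan's black pads; leave the other things on the counter where they are.

Things in the scene. Friction and masses are not known exactly. Their poses are not given: they have to be found in the camera images.
- pan_rim (a point): The sifter's catch pan, fixed: aluminium pot 59 mm in diameter on a black foot 88 mm in diameter, two black pads at +y and -y of its frame. Point: centre of its shoulder, 42 mm above the counter; z up. On the shoulder stands a neck 34 mm in diameter, 11 mm high, chamfered, with two lugs at its top at +x and -x, to 24.5 mm from the axis, 12 mm wide, 5 mm thick, marked red.
- pan_neck (a point): Top of the pan's neck, 11 mm above the shoulder. To lock a part: its x axis 75 degrees anticlockwise (from above) of that of the part below, so that its gaps stand over the lugs; lower it until its foot rests on the shoulder; turn it 75 degrees clockwise to a hard stop, its axes then along those below (half a turn makes no odds). Anticlockwise frees it. Play 2 mm sideways, 1.5 mm up.
- pan: The same catch pan: centre of its underside, on the counter; axes as the shoulder's. A locked sieve section has its point 30 mm above the shoulder it rests on and its own shoulder 50 mm above that one; a locked lid has its point 37 mm above the shoulder below. Sections are alike and stack in any order.
- lid_c (a point): Lid, loose, 49 mm high, 59 mm in diameter, 0.25 kg: flat aluminium cap 16 mm high with a black bar handle on top, 50 mm long along x, 22 mm wide (grip across y), 33 mm high. Point: on its axis in the handle, 37 mm above its underside, 12 mm below its top; z up. Underneath the same mouth as a sieve section's. At the start it is locked on the pan.
- sieve_1_c (a point): Sieve section with blue ring (may be absent), 0.3 kg, 59 mm in diameter: body 50 mm high, on top a neck like the pan's. Point: on its axis, 30 mm above its underside, mid-height of its 2 flat black grip pads (30 wide, 32 high, at +y and -y, 61 mm apart outside: grip across y). z up. Underneath a mouth, bore 38 mm, 12 mm deep; 2 gaps 18 mm wide lie 75 degrees clockwise, from above, of its +x and -x (red marks at its foot).
- sieve_2_c (a point): Sieve section with yellow ring (may be absent), 0.3 kg, 59 mm in diameter: body 50 mm high, on top a neck like the pan's. Point: on its axis, 30 mm above its underside, mid-height of its 2 flat black grip pads (30 wide, 32 high, at +y and -y, 61 mm apart outside: grip across y). z up. Underneath a mouth, bore 38 mm, 12 mm deep; 2 gaps 18 mm wide lie 75 degrees clockwise, from above, of its +x and -x (red marks at its foot).
- sieve_3_c (a point): Sieve section with green ring (may be absent), 0.3 kg, 59 mm in diameter: body 50 mm high, on top a neck like the pan's. Point: on its axis, 30 mm above its underside, mid-height of its 2 flat black grip pads (30 wide, 32 high, at +y and -y, 61 mm apart outside: grip across y). z up. Underneath a mouth, bore 38 mm, 12 mm deep; 2 gaps 18 mm wide lie 75 degrees clockwise, from above, of its +x and -x (red marks at its foot).
- mat_c (a point): Black rubber mat lying fixed on the counter, 130 x 130 x 4 mm. Point: centre of its upper face.
- mug: Bystander: green and white mug, 65 mm wide, 55 mm high. Point: centre of its underside.
- jar: Bystander: glass jar with yellow lid, 64 mm in diameter, 82 mm high. Point: centre of its underside.
- dosing_cup: Bystander: steel cup, 59 mm in diameter, 50 mm high. Point: centre of its underside.
- milk_pitcher: Bystander: steel milk pitcher, 85 x 113 mm, 98 mm high. Point: centre of its underside.
There are look-alikes about, which are no part of the job. What is shaped like the part that bears sieve_1_c but purple is not meant.

How it is judged (in metres and radians):
On the way, in this order (a step that is already met when the one before it is completed fails the run):
1. the lid is off the catch pan and stands upright on the mat (horizontal distance between lid_c and mat_c below 0.06 m and z of lid_c in the frame of mat_c below 0.042 m and angle between lid_c's own z axis and vertical below 0.1 rad), for 0.2 s.
2. all sieve sections are stacked on the pan and locked, the lid not yet on (horizontal distance between each of sieve_1_c, sieve_2_c, sieve_3_c and pan_rim below 0.01 m and angle between the x axis of each of sieve_1_c, sieve_2_c, sieve_3_c and the x axis of pan_rim, either way round below 0.17 rad and angle between each of sieve_1_c, sieve_2_c, sieve_3_c's own z axis and vertical below 0.07 rad and (height (world z) of sieve_1_c between 0.068 and 0.076 m or height (world z) of sieve_1_c between 0.118 and 0.126 m or height (world z) of sieve_1_c between 0.168 and 0.176 m) and (height (world z) of sieve_2_c between 0.068 and 0.076 m or height (world z) of sieve_2_c between 0.118 and 0.126 m or height (world z) of sieve_2_c between 0.168 and 0.176 m) and (height (world z) of sieve_3_c between 0.068 and 0.076 m or height (world z) of sieve_3_c between 0.118 and 0.126 m or height (world z) of sieve_3_c between 0.168 and 0.176 m) and horizontal distance between lid_c and pan_rim above 0.05 m), for 0.2 s.
At the end, for the whole second after the job is handed in: every sieve section present, and the lid on the topmost, stands locked in one tower on the pan: height within 4 mm, axis within 10 mm of the pan's, upright within 4 degrees, turned home within 10 degrees of the pan's axes; at rest and released (horizontal distance between each of sieve_1_c, sieve_2_c, sieve_3_c, lid_c and pan_rim below 0.01 m and angle between the x axis of each of sieve_1_c, sieve_2_c, sieve_3_c, lid_c and the x axis of pan_rim, either way round below 0.17 rad and angle between each of sieve_1_c, sieve_2_c, sieve_3_c, lid_c's own z axis and vertical below 0.07 rad and (height (world z) of sieve_1_c between 0.068 and 0.076 m or height (world z) of sieve_1_c between 0.118 and 0.126 m or height (world z) of sieve_1_c between 0.168 and 0.176 m) and (height (world z) of sieve_2_c between 0.068 and 0.076 m or height (world z) of sieve_2_c between 0.118 and 0.126 m or height (world z) of sieve_2_c between 0.168 and 0.176 m) and (height (world z) of sieve_3_c between 0.068 and 0.076 m or height (world z) of sieve_3_c between 0.118 and 0.126 m or height (world z) of sieve_3_c between 0.168 and 0.176 m) and (height (world z) of lid_c between 0.175 and 0.183 m or height (world z) of lid_c between 0.225 and 0.233 m) and z of lid_c in the frame of sieve_1_c above 0.04 m and z of lid_c in the frame of sieve_2_c above 0.04 m and z of lid_c in the frame of sieve_3_c above 0.04 m and linear speed of lid below 0.02 m/s); the robot touches nothing.
It fails at once if a bystander (mug, jar, cup, pitcher) is pushed more than 3 cm or tipped (distance of any of mug, jar, dosing_cup, milk_pitcher from where it was at the start of the episode above 0.03 m or angle between any of mug, jar, dosing_cup, milk_pitcher's own z axis and vertical above 0.5 rad).
Of sieve_1, sieve_2, sieve_3 only 2 to 3 are there at a start; the rules pass over those that are not, and their reading is None.
At some moment in a run one of sieve_1, sieve_2, sieve_3 may be knocked a few centimetres aside while the robot is not near it.
It also fails if it takes over 210 s, if anything falls off the work surface, if the arm or the gripper's body presses on something with over 40 N, if the wrist force passes 120 N, or if a joint passes its speed limit or range.

## Working session

There is one attempt and no reset: what is moved stays moved. The work goes in short steps, Python scripts to look and compute and a shell command to move; the robot and the scene stay as the last step left them, time stands still between calls to the robot, and variables do not carry over. Pictures are saved under pics/ and viewed, at most 14 in all, crops included, and the job is handed in when it is done.

```bash
mkdir -p pics; cat > h.py <<'E'
import numpy as np, cv2
from bench import monitor, optics, job, finder, env
def cam(n):
    p=optics.camera_params(n); R=cv2.Rodrigues(np.array(p["rvec"],float))[0]; return p,R,np.array(p["tvec"],float).ravel()
def ray(n,u,v):
    p,R,t=cam(n); d=np.array([(u-p["cx"])/p["fx"],(v-p["cy"])/p["fy"]]); s=d.copy()
    for _ in range(20): s=d/(1+p["k1"]*(s@s))
    return -R.T@t, R.T@np.array([s[0],s[1],1])
def atz(n,u,v,z):
    c,d=ray(n,u,v); return (c+d*(z-c[2])/d[2]).round(1)
def proj(n,P):
    p,R,t=cam(n); q=R@np.array(P,float)+t; s=q[:2]/q[2]; s=s*(1+p["k1"]*(s@s)); return np.array([s[0]*p["fx"]+p["cx"],s[1]*p["fy"]+p["cy"]]).round(1)
def tri(obs):
    A=np.zeros((3,3));b=np.zeros(3)
    for n,u,v in obs:
        c,d=ray(n,u,v); d/=np.linalg.norm(d); M=np.eye(3)-np.outer(d,d); A+=M;b+=M@c
    return np.linalg.solve(A,b).round(1)
def save(n,f): 
    im=optics.read_camera(n); cv2.imwrite(f,im[:,:,::-1]); return im
E
python3 - <<'E'
from h import *
a=save("scene","pics/s0.png");b=save("top","pics/t0.png")
cv2.imwrite("pics/both0.png",np.vstack([a,b])[:,:,::-1])
for n in("scene","top"):
    p,R,t=cam(n); print(n,p["fx"],(-R.T@t).round(),R[2].round(2))
Z=dict(pan_rim=42,lid_c=79,sieve_1_c=30,mat_c=4)
for tg in Z:
    for n in("scene","top"):
        for r in finder.landmark_of(n,tg): 
            v,u=r["point"]; print(tg,n,round(r["p"],2),round(u),round(v),atz(n,u,v,Z[tg]))
print(env.tips_ahead,monitor.sense())
E
```

```text
scene 442.69316308543426 [-200. -984.  692.] [ 0.54  0.71 -0.46]
top 501.0227846168711 [ 461.  -27. 1282.] [ 0.07 -0.   -1.  ]
pan_rim scene 0.58 294 210 [484.2  32.4  42. ]
pan_rim top 0.94 296 214 [492.8  39.4  42. ]
lid_c scene 0.65 297 199 [494.5  27.1  79. ]
lid_c scene 0.6 370 255 [ 456.8 -336.8   79. ]
lid_c scene 0.26 277 183 [514.3 169.7  79. ]
lid_c top 0.75 299 220 [478.  32.  79.]
sieve_1_c scene 0.74 311 254 [ 389.1 -184.5   30. ]
sieve_1_c scene 0.61 324 202 [606.   34.5  30. ]
sieve_1_c scene 0.56 370 254 [ 512.2 -284.3   30. ]
sieve_1_c scene 0.18 280 181 [587.5 265.9  30. ]
sieve_1_c top 0.86 390 250 [ 397.2 -192.9   30. ]
sieve_1_c top 0.68 425 198 [ 525.6 -283.6   30. ]
mat_c scene 0.84 243 207 [405.7 221.2   4. ]
mat_c top 0.65 221 245 [419.5 234.7   4. ]
mat_c top 0.64 431 268 [ 349.1 -299.3    4. ]
mat_c top 0.61 288 155 [645.7  60.6   4. ]
182.2 {'clock': 0.5, 'joints': array([ 1.05451593e+00,  5.27487553e-01,  1.43278816e+00,  1.88542189e-05,
        1.18142555e+00, -1.78505749e-01]), 'dq': array([-4.03186445e-04, -4.04662624e-04, -1.64731449e-03, -1.12493358e-03,
        8.64681406e-05,  7.37996012e-04]), 'joint_efforts': array([-6.12425119e-04, -4.39601362e+01, -1.76790011e+01,  6.33029477e-02,
        5.15948818e-02, -4.88146577e-05]), 'tool_pos': array([207.06190389, 589.64168464, 404.72792659]), 'tcp_rot': array([ 1.68089135e-01,  9.85771799e-01, -4.80920347e-05, -2.66883760e-05]), 'contact_force': array([-0.23183979, -0.19622018,  0.06745061]), 'ft_torque': array([-0.02404018,  0.07406756,  0.01183222]), 'grip_force': 0.0, 'gripper_width': 0.9995512964639585}
```

View pics/s0.png

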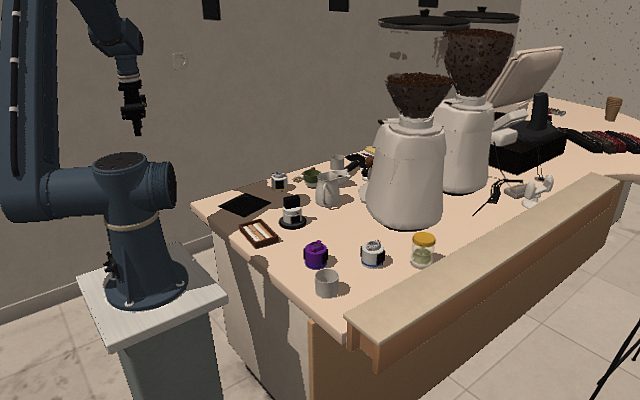

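View pics/t0.png

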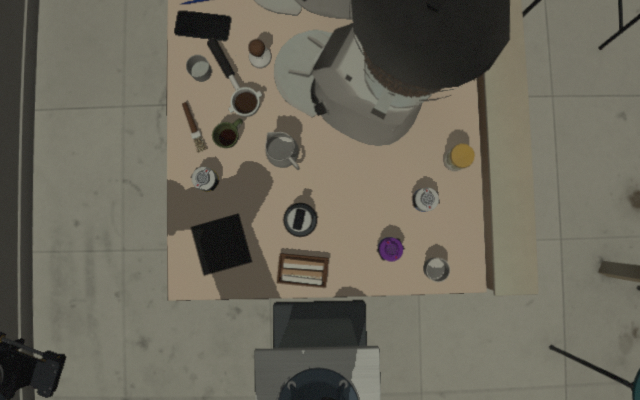

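The scene picture shows the pan with its lid at about (291,212), the mat at (243,204), and sieve-like things at (280,181), (373,253) and, in purple, (316,254). In the top picture they are the pan (300,219), mat (221,245), sieves (204,178) and (426,199), and purple (390,249). The two white or steel ones fit the description; the purple one is the look-alike. One enlarged crop should confirm this, including the grey thing at top (200,68).

```bash
python3 - <<'E'
import cv2,numpy as np
t=cv2.imread("pics/t0.png");s=cv2.imread("pics/s0.png")
def c(i,u,v,r=24): return cv2.resize(i[v-r:v+r,u-r:u+r],(260,260),interpolation=cv2.INTER_CUBIC)
cv2.imwrite("pics/c0.png",np.vstack([np.hstack([c(t,204,178),c(t,426,199),c(t,300,219)]),np.hstack([c(s,280,181),c(s,373,253),c(s,291,212)])]))
E
```

```text
(no output)
```

View pics/c0.png

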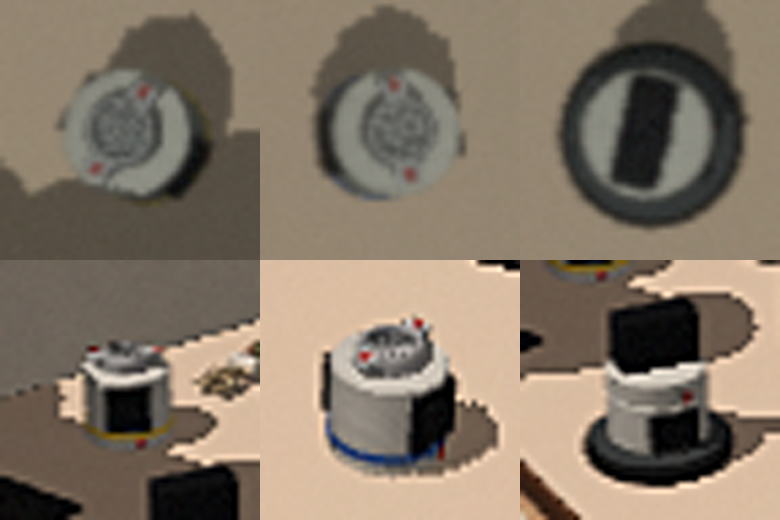

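The crops show a yellow-ring sieve at top (204,178) and a blue-ring one at (426,199), both steel with red lugs, so these are the parts. The green one is absent. The lid handle is on the pan at (300,219). Now I'll measure centres and axes from the lugs and the handle.

```bash
cat > m.py <<'E'
from h import *
def sieve(im,u,v,z=61,r=16):
    h=cv2.cvtColor(im[v-r:v+r,u-r:u+r],cv2.COLOR_RGB2HSV).astype(int)
    m=(((h[...,0]<8)|(h[...,0]>170))&(h[...,1]>90)&(h[...,2]>60)).astype(np.uint8)
    n,l,st,ce=cv2.connectedComponentsWithStats(m,connectivity=8)
    i=np.argsort(-st[1:,4])[:3]+1; pts=[atz("top",ce[k][0]+u-r,ce[k][1]+v-r,z) for k in i]
    for k,p in zip(i,pts): print("  red",st[k,4],p)
    if len(pts)>1:
        a,b=pts[:2]; d=a-b; print(" c",(a+b)/2,"len",np.hypot(*d[:2]).round(1),"xang",(np.degrees(np.arctan2(d[1],d[0]))%180).round(1))
def dark(im,u,v,z,r=11,th=70):
    g=im[v-r:v+r,u-r:u+r].max(2); m=(g<th).astype(np.uint8)
    n,l,st,ce=cv2.connectedComponentsWithStats(m); 
    ys,xs=np.nonzero(l==l[r,r]); P=np.array([atz("top",x+u-r,y+v-r,z)[:2] for x,y in zip(xs,ys)])
    (c,s,a)=cv2.minAreaRect(P.astype(np.float32)); w=np.linalg.svd(P-P.mean(0))[2][0]
    print(" dark",len(P),"mean",P.mean(0).round(1),c,s,"ang",(np.degrees(np.arctan2(w[1],w[0]))%180).round(1))
E
python3 - <<'E'
from m import *
im=cv2.imread("pics/t0.png")[:,:,::-1].copy()
print("yel");sieve(im,204,178);print("blue");sieve(im,426,199)
print("lid");dark(im,300,219,91)
dark(im,221,245,4,r=40,th=50)
# pan black foot circle at z~8 
g=im[195:245,275:327].max(2)<75
ys,xs=np.nonzero(g); c,r=cv2.minEnclosingCircle(np.c_[xs+275,ys+195].astype(np.float32)); print(c,r,atz("top",*c,8))
s=monitor.sense(); q=s["tcp_rot"]
from scipy.spatial.transform import Rotation as R
print(R.from_quat(q).as_matrix().round(3))
E
```

```text
yel
  red 2 [605.1 258.5  61. ]
  red 1 [569.9 281.1  61. ]
 c [587.5 269.8  61. ] len 41.8 xang 147.3
blue
  red 2 [ 502.9 -286.8   61. ]
  red 1 [ 543.6 -280.9   61. ]
 c [ 523.25 -283.85   61.  ] len 41.1 xang 8.2
lid
 dark 206 mean [482.9  29. ] (482.11468505859375, 24.30881690979004) (34.02774429321289, 55.419395446777344) ang 154.0
 dark 2473 mean [422.4 235. ] (422.5191345214844, 235.3773193359375) (128.45077514648438, 126.70719909667969) ang 33.1
(300.109375, 219.078125) 17.20527458190918 [481.   31.6   8. ]
[[-0.943  0.331 -0.   ]
 [ 0.331  0.943 -0.   ]
 [ 0.    -0.    -1.   ]]
```

```bash
cat >> m.py <<'E'
def lugs(im,u,v,z=61,r=14):
    a=im[v-r:v+r,u-r:u+r].astype(float); w=np.clip(a[...,0]-np.maximum(a[...,1],a[...,2])-18,0,None)
    yy,xx=np.mgrid[0:2*r,0:2*r]
    n,l,st,ce=cv2.connectedComponentsWithStats((w>0).astype(np.uint8),connectivity=8)
    L=sorted([( w[l==k].sum(),k) for k in range(1,n)],reverse=True)[:3]; pts=[]
    for s,k in L:
        m=(l==k)*w; p=atz("top",(m*xx).sum()/s+u-r,(m*yy).sum()/s+v-r,z); pts.append(p); print("  ",s,p)
    a,b=pts[:2]; d=a-b; print(" c",(a+b)/2,"len",np.hypot(*d[:2]).round(1),"xang",(np.degrees(np.arctan2(d[1],d[0]))%180).round(1))
def handle(im,u,v,z=91,R=11.5):
    r=14; a=im[v-r:v+r,u-r:u+r].max(2).astype(float); yy,xx=np.mgrid[-r:r,-r:r]; w=np.clip(110-a,0,70)*(np.hypot(xx,yy)<R)
    P=np.array([atz("top",x+u,y+v,z)[:2] for x,y in zip(xx.ravel(),yy.ravel())]); w=w.ravel(); c=(P*w[:,None]).sum(0)/w.sum(); Q=P-c
    e,V=np.linalg.eigh((Q*w[:,None]).T@Q/w.sum()); print(" handle c",c.round(1),"LxW",np.sqrt(12*e).round(1),"ang",(np.degrees(np.arctan2(V[1,1],V[0,1]))%180).round(1))
E
python3 - <<'E'
from m import *
im=cv2.imread("pics/t0.png")[:,:,::-1].copy()
print("yel");lugs(im,204,178);print("blue");lugs(im,426,199)
handle(im,300,219); handle(im,299,219)
for z,P in((61,(588,270)),(61,(523,-284)),):print(proj("top",[*P,z]))
for n,z in(("scene",30),):
  for tg in("sieve_1","mug","jar","dosing_cup","milk_pitcher"):
    for r in finder.landmark_of("top",tg)[:2]: v,u=r["point"]; print(tg,round(r["p"],2),round(u),round(v),atz("top",u,v,0))
E
```

```text
yel
   84.0 [605.2 258.2  61. ]
   78.0 [571.  280.5  61. ]
 c [588.1  269.35  61.  ] len 40.8 xang 146.9
blue
   71.0 [ 502.6 -287.3   61. ]
   63.0 [ 543.1 -281.6   61. ]
 c [ 522.85 -284.45   61.  ] len 40.9 xang 8.0Traceback (most recent call last):
  File "<stdin>", line 4, in <module>
  File "m.py", line 26, in handle
    P=np.array([atz("top",x+u,y+v,z)[:2] for x,y in zip(xx.ravel(),yy.ravel())]); w=w.ravel(); c=(P*w[:,None]).sum(0)/w.sum(); Q=P-c
                ~~~^^^^^^^^^^^^^^^^^
  File "h.py", line 10, in atz
    c,d=ray(n,u,v); return (c+d*(z-c[2])/d[2]).round(1)
        ~~~^^^^^^^
  File "h.py", line 6, in ray
    p,R,t=cam(n); d=np.array([(u-p["cx"])/p["fx"],(v-p["cy"])/p["fy"]]); s=d.copy()
          ~~~^^^
  File "h.py", line 4, in cam
    p=optics.camera_params(n); R=cv2.Rodrigues(np.array(p["rvec"],float))[0]; return p,R,np.array(p["tvec"],float).ravel()
ValueError: time passes only in moves, steps and waits
```

```bash
sed -i 's/^def cam/import functools\n@functools.cache\ndef cam/' h.py
python3 - <<'E'
from m import *
im=cv2.imread("pics/t0.png")[:,:,::-1].copy()
handle(im,300,219); handle(im,299,219); handle(im,299,219,R=10.5)
for tg in("mug","jar","dosing_cup","milk_pitcher"):
    for r in finder.landmark_of("top",tg)[:2]: v,u=r["point"]; print(tg,round(r["p"],2),round(u),round(v),atz("top",u,v,0))
E
```

```text
handle c [481.3  30.1] LxW [26.6 50. ] ang 162.9
 handle c [481.1  31.2] LxW [21.5 49.7] ang 165.6
 handle c [480.5  31.3] LxW [21.2 47.9] ang 166.1
mug 0.7 228 136 [700.1 213.8   0. ]
mug 0.29 296 216 [489.6  43.5   0. ]
jar 0.73 296 215 [492.4  42.7   0. ]
jar 0.64 456 157 [ 631.  -375.7    0. ]
dosing_cup 0.64 432 269 [ 344.6 -302.5    0. ]
milk_pitcher 0.95 290 154 [649.   54.7   0. ]
milk_pitcher 0.21 300 219 [481.1  32.2   0. ]
```

```bash
python3 -m handwheel '[{"x":27.4,"y":-55.8,"z":-4,"spin":0.09,"hand":100},{"x":27.4,"y":-55.8,"z":-4,"spin":0.09,"hand":100},{"x":27.4,"y":-55.8,"z":-4,"spin":0.09,"hand":100},{"x":27.4,"y":-55.8,"z":-4,"spin":0.09,"hand":100},{"x":27.4,"y":-55.8,"z":-4,"spin":0.09,"hand":100},{"x":27.4,"y":-55.8,"z":-4,"spin":0.09,"hand":100},{"x":27.4,"y":-55.8,"z":-4,"spin":0.09,"hand":100},{"x":27.4,"y":-55.8,"z":-4,"spin":0.09,"hand":100},{"x":27.4,"y":-55.8,"z":-4,"spin":0.09,"hand":100},{"x":27.4,"y":-55.8,"z":-4,"spin":0.09,"hand":100},{"x":27.4,"y":-55.8,"z":-4,"spin":0.09,"hand":100},{"x":27.4,"y":-55.8,"z":-4,"spin":0.09,"hand":100}]'
```

```text
clock: 1.9
tool_pos: [471.7, 50.1, 366.4]
tcp_rot: [0.124, 0.992, 0.0, 0.001]
contact_force: [0.0, 0.8, -0.5]
gripper_width: 1.0
grip_force: 0.0
```

```bash
python3 -m handwheel '[{"x":0.93,"y":-1.9,"z":-4},{"x":0.93,"y":-1.9,"z":-8},{"x":0.93,"y":-1.9,"z":-10.5},{"x":0.93,"y":-1.9,"z":-12.1},{"x":0.93,"y":-1.9,"z":-12.1},{"x":0.93,"y":-1.9,"z":-12.1,"hand":0},{"x":0.93,"y":-1.9,"z":-12.1,"hand":0},{"x":0.93,"y":-1.9,"z":-12.1,"hand":0},{"x":0.93,"y":-1.9,"z":-12.1,"hand":0},{"x":0.93,"y":-1.9,"z":-12.1,"hand":0},{"x":0.93,"y":-1.9,"z":-12.1,"hand":0},{"x":0.93,"y":-1.9,"z":-12.1,"hand":0}]'; python3 -c "
from h import *;s=monitor.sense();print(s['joints'].round(3),s['contact_force'].round(1),s['ft_torque'].round(2))"
```

```text
[-0.13   0.385  1.843  0.     0.913 -1.453] [ 0.   0.8 -0.5] [ 0.11 -0.03  0.04]$[0]: bad value
```

```bash
python3 -m handwheel '[{"x":0.93,"y":-1.9,"z":-4,"spin":0,"hand":100},{"x":0.93,"y":-1.9,"z":-8,"spin":0,"hand":100},{"x":0.93,"y":-1.9,"z":-10.5,"spin":0,"hand":100},{"x":0.93,"y":-1.9,"z":-12.1,"spin":0,"hand":100},{"x":0.93,"y":-1.9,"z":-12.1,"spin":0,"hand":100},{"x":0.93,"y":-1.9,"z":-12.1,"spin":0,"hand":0},{"x":0.93,"y":-1.9,"z":-12.1,"spin":0,"hand":0},{"x":0.93,"y":-1.9,"z":-12.1,"spin":0,"hand":0},{"x":0.93,"y":-1.9,"z":-12.1,"spin":0,"hand":0},{"x":0.93,"y":-1.9,"z":-12.1,"spin":0,"hand":0},{"x":0.93,"y":-1.9,"z":-12.1,"spin":0,"hand":0},{"x":0.93,"y":-1.9,"z":-12.1,"spin":0,"hand":0}]'; python3 -c "
from h import *;s=monitor.sense();print(s['joints'].round(3),s['contact_force'].round(1),s['ft_torque'].round(2))"
```

```text
clock: 3.1
tool_pos: [480.3, 33.2, 245.4]
tcp_rot: [0.124, 0.992, -0.0, 0.0]
contact_force: [-0.1, 0.0, 0.0]
gripper_width: 0.449
grip_force: 0.0
[-0.164  0.613  1.92  -0.     0.608 -1.487] [-0.1  0.   0. ] [-0.03 -0.04  0.04]
```

Joint 6 would run near its limit (-2.85) when untwisting, so I open again and make the grasp a half turn the other way.

```bash
python3 -m handwheel '[{"x":0,"y":0,"z":0,"spin":0,"hand":100},{"x":0,"y":0,"z":0,"spin":0,"hand":100},{"x":0,"y":0,"z":0,"spin":0,"hand":100},{"x":0,"y":0,"z":0,"spin":-0.14,"hand":100},{"x":0,"y":0,"z":0,"spin":-0.28,"hand":100},{"x":0,"y":0,"z":0,"spin":-0.42,"hand":100},{"x":0,"y":0,"z":0,"spin":-0.56,"hand":100},{"x":0,"y":0,"z":0,"spin":-0.7,"hand":100},{"x":0,"y":0,"z":0,"spin":-0.84,"hand":100},{"x":0,"y":0,"z":0,"spin":-0.98,"hand":100},{"x":0,"y":0,"z":0,"spin":-1.12,"hand":100},{"x":0,"y":0,"z":0,"spin":-1.26,"hand":100}]'
python3 -m handwheel '[{"x":0,"y":0,"z":0,"spin":-0.14,"hand":100},{"x":0,"y":0,"z":0,"spin":-0.28,"hand":100},{"x":0,"y":0,"z":0,"spin":-0.42,"hand":100},{"x":0,"y":0,"z":0,"spin":-0.56,"hand":100},{"x":0,"y":0,"z":0,"spin":-0.7,"hand":100},{"x":0,"y":0,"z":0,"spin":-0.84,"hand":100},{"x":0,"y":0,"z":0,"spin":-0.98,"hand":100},{"x":0,"y":0,"z":0,"spin":-1.12,"hand":100},{"x":0,"y":0,"z":0,"spin":-1.26,"hand":100},{"x":0,"y":0,"z":0,"spin":-1.4,"hand":100},{"x":0,"y":0,"z":0,"spin":-1.54,"hand":100},{"x":0,"y":0,"z":0,"spin":-1.68,"hand":100}]'
python3 -m handwheel '[{"x":0,"y":-0.15,"z":0,"spin":-0.1,"hand":100},{"x":0,"y":-0.15,"z":0,"spin":-0.2,"hand":100},{"x":0,"y":-0.15,"z":0,"spin":-0.2,"hand":0},{"x":0,"y":-0.15,"z":0,"spin":-0.2,"hand":0},{"x":0,"y":-0.15,"z":0,"spin":-0.2,"hand":0},{"x":0,"y":-0.15,"z":0,"spin":-0.2,"hand":0},{"x":0,"y":-0.15,"z":0,"spin":-0.2,"hand":0},{"x":0,"y":-0.15,"z":0,"spin":-0.2,"hand":0},{"x":0,"y":-0.15,"z":0,"spin":-0.2,"hand":0},{"x":0,"y":-0.15,"z":0,"spin":-0.2,"hand":0},{"x":0,"y":-0.15,"z":0,"spin":-0.2,"hand":0},{"x":0,"y":-0.15,"z":0,"spin":-0.2,"hand":0}]'
cat > s.py <<'E'
from h import *
from scipy.spatial.transform import Rotation as R
s=monitor.sense(); y=R.from_quat(s['tcp_rot']).as_matrix()[:,1]
print(s['clock'],'pos',s['tool_pos'].round(1),'yaw',np.degrees(np.arctan2(y[1],y[0])).round(1),'q',s['joints'].round(2),'F',s['contact_force'].round(1),'T',s['ft_torque'].round(2),'w',round(s['gripper_width']*87,1),'g',round(s['grip_force'],1))
E
python3 s.py
```

```text
clock: 4.3
tool_pos: [480.3, 33.2, 245.2]
tcp_rot: [0.687, 0.727, -0.0, -0.0]
contact_force: [0.2, 0.2, -0.6]
gripper_width: 0.997
grip_force: 0.0
clock: 5.5
tool_pos: [480.3, 33.2, 245.1]
tcp_rot: [1.0, -0.026, -0.0, -0.0]
contact_force: [0.6, -1.1, 0.3]
gripper_width: 0.997
grip_force: 0.0
clock: 6.7
tool_pos: [480.3, 32.4, 245.3]
tcp_rot: [0.992, -0.123, 0.0, -0.001]
contact_force: [1.3, 5.9, -0.2]
gripper_width: 0.252
grip_force: 29.7
6.7 pos [480.3  32.4 245.3] yaw -104.1 q [-0.17  0.61  1.92  0.    0.61  1.65] F [ 1.3  5.9 -0.2] T [ 0.92 -0.01  0.14] w 21.9 g 29.7
```

```bash
python3 -m handwheel '[{"x":0,"y":0.08,"z":0,"spin":0.13,"hand":0},{"x":0,"y":0.08,"z":0,"spin":0.26,"hand":0},{"x":0,"y":0.08,"z":0,"spin":0.39,"hand":0},{"x":0,"y":0.08,"z":0,"spin":0.52,"hand":0},{"x":0,"y":0.08,"z":0,"spin":0.65,"hand":0},{"x":0,"y":0.08,"z":0,"spin":0.78,"hand":0},{"x":0,"y":0.08,"z":0,"spin":0.91,"hand":0},{"x":0,"y":0.08,"z":0,"spin":1.04,"hand":0},{"x":0,"y":0.08,"z":0,"spin":1.17,"hand":0},{"x":0,"y":0.08,"z":0,"spin":1.3,"hand":0},{"x":0,"y":0.08,"z":0,"spin":1.31,"hand":0},{"x":0,"y":0.08,"z":0,"spin":1.31,"hand":0}]'>/dev/null; python3 s.py
python3 -m handwheel '[{"x":0,"y":0,"z":0.3,"spin":0,"hand":0},{"x":0,"y":0,"z":0.6,"spin":0,"hand":0},{"x":0,"y":0,"z":0.6,"spin":0,"hand":0}]'>/dev/null; python3 s.py
```

```text
7.9 pos [480.3  32.5 245.2] yaw -29.2 q [-0.17  0.61  1.92 -0.    0.61  0.34] F [ 0.3 -1.1 -0.4] T [-0.11  0.02  0.05] w 22.1 g 29.6
8.2 pos [480.3  32.5 251.5] yaw -29.1 q [-0.17  0.6   1.92 -0.    0.62  0.34] F [ 0.1  0.1 -2.6] T [-0.11  0.11 -0.03] w 21.5 g 29.6
```

```bash
python3 -m handwheel '[{"x":0,"y":0,"z":3.5,"spin":0,"hand":0},{"x":-1,"y":4,"z":5,"spin":0,"hand":0},{"x":-2.3,"y":8,"z":5,"spin":0,"hand":0},{"x":-3.5,"y":12,"z":5,"spin":0,"hand":0},{"x":-4.6,"y":16,"z":5,"spin":0,"hand":0},{"x":-5.8,"y":20.2,"z":3,"spin":0,"hand":0},{"x":-5.8,"y":20.2,"z":-0.5,"spin":0,"hand":0},{"x":-5.8,"y":20.2,"z":-3,"spin":0,"hand":0},{"x":-5.8,"y":20.2,"z":-3.8,"spin":0,"hand":0},{"x":-5.8,"y":20.2,"z":-4.2,"spin":0,"hand":0},{"x":-5.8,"y":20.2,"z":-4.4,"spin":0,"hand":0},{"x":-5.8,"y":20.2,"z":-4.4,"spin":0,"hand":0}]'>/dev/null; python3 s.py
```

```text
9.4 pos [422.9 234.3 207.9] yaw -29.1 q [0.27 0.69 1.93 0.   0.52 0.78] F [ 0.3 -0.4 -1.6] T [-0.12  0.05  0.03] w 21.9 g 29.6
```

```bash
python3 -m handwheel '[{"x":0,"y":0,"z":-0.07,"spin":0,"hand":0},{"x":0,"y":0,"z":-0.07,"spin":0,"hand":100},{"x":0,"y":0,"z":-0.07,"spin":0,"hand":100},{"x":0,"y":0,"z":-0.07,"spin":0,"hand":100},{"x":0,"y":0,"z":-0.07,"spin":0,"hand":100},{"x":0,"y":0,"z":4,"spin":0,"hand":100},{"x":0,"y":0,"z":8,"spin":0.14,"hand":100},{"x":3,"y":1,"z":9,"spin":0.28,"hand":100},{"x":6,"y":2,"z":9,"spin":0.42,"hand":100},{"x":9,"y":2.5,"z":9,"spin":0.56,"hand":100},{"x":12,"y":3,"z":9,"spin":0.7,"hand":100},{"x":15,"y":3.5,"z":9,"spin":0.84,"hand":100}]'>/dev/null; python3 s.py
python3 - <<'E'
from m import *
im=save("top","pics/t1.png"); lugs(im,204,178); lugs(im,426,199)
E
```

```text
10.6 pos [573.2 269.8 297.3] yaw 19.4 q [ 0.26  0.67  1.5   0.    0.97 -0.08] F [ 0.5 -0.   0.5] T [-0.02  0.01  0.02] w 86.3 g 0.0
   41.0 [605.  258.2  61. ]Traceback (most recent call last):
  File "<stdin>", line 2, in <module>
  File "m.py", line 23, in lugs
    a,b=pts[:2]; d=a-b; print(" c",(a+b)/2,"len",np.hypot(*d[:2]).round(1),"xang",(np.degrees(np.arctan2(d[1],d[0]))%180).round(1))
    ^^^
ValueError: not enough values to unpack (expected 2, got 1)
```

View pics/t1.png

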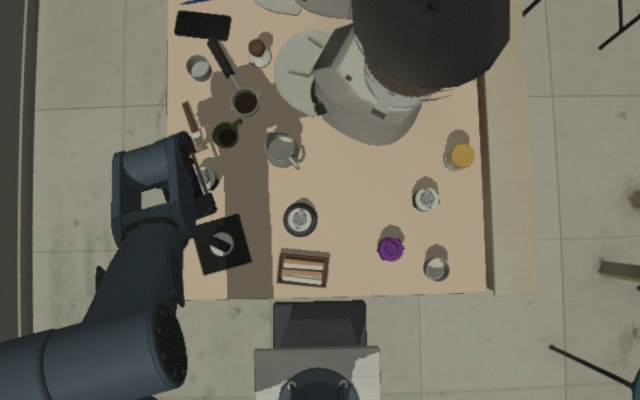

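The lid stands on the mat at (221,243). Pan lugs now show at (300,219), and yellow is unmoved, its one visible lug reading the same. I go down onto yellow.

```bash
python3 -m handwheel '[{"x":1.5,"y":0,"z":-1,"spin":0.14,"hand":100},{"x":1.5,"y":0,"z":-2,"spin":0.28,"hand":100},{"x":1.5,"y":0,"z":-3,"spin":0.42,"hand":100},{"x":1.5,"y":0,"z":-3,"spin":0.56,"hand":100},{"x":1.5,"y":0,"z":-4,"spin":0.66,"hand":100},{"x":1.5,"y":0,"z":-6,"spin":0.66,"hand":100},{"x":1.5,"y":0,"z":-8.5,"spin":0.66,"hand":100},{"x":1.5,"y":0,"z":-10.1,"spin":0.66,"hand":100},{"x":1.5,"y":0,"z":-10.1,"spin":0.66,"hand":100}]'>/dev/null; python3 s.py
python3 -m handwheel '[{"x":0,"y":0,"z":0,"spin":0,"hand":0},{"x":0,"y":0,"z":0,"spin":0,"hand":0},{"x":0,"y":0,"z":0,"spin":0,"hand":0},{"x":0,"y":0,"z":0,"spin":0,"hand":0},{"x":0,"y":0,"z":0,"spin":0,"hand":0}]'>/dev/null; python3 s.py
python3 - <<'E'
from m import *
im=cv2.imread("pics/t1.png")[:,:,::-1].copy(); lugs(im,300,219,53); handle(im,222,243,53)
E
```

```text
11.55 pos [586.  269.1 193.6] yaw 56.9 q [ 0.26  0.83  1.51 -0.    0.81 -0.74] F [-0.8  0.3  0.5] T [-0.05  0.1  -0.03] w 86.8 g 0.0
12.05 pos [587.7 269.7 197.2] yaw 56.9 q [ 0.26  0.82  1.51  0.    0.81 -0.74] F [-0.1  0.5  2.6] T [ 0.04  0.02 -0.02] w 60.4 g 30.0
   115.0 [460.2  37.2  53. ]
   109.0 [500.4  26.7  53. ]
 c [480.3   31.95  53.  ] len 41.5 xang 165.4
 handle c [425.8 223.6] LxW [36.8 52.2] ang 64.6
```

```bash
python3 -m handwheel '[{"x":0,"y":0,"z":4,"spin":0,"hand":0},{"x":0,"y":0,"z":8,"spin":-0.14,"hand":0},{"x":-1.5,"y":-3,"z":9.5,"spin":-0.28,"hand":0},{"x":-3,"y":-6,"z":9.5,"spin":-0.42,"hand":0},{"x":-4.5,"y":-9,"z":9.5,"spin":-0.56,"hand":0},{"x":-6,"y":-12,"z":9.5,"spin":-0.7,"hand":0},{"x":-7.5,"y":-15,"z":9.5,"spin":-0.84,"hand":0},{"x":-9,"y":-18,"z":9.5,"spin":-0.98,"hand":0},{"x":-10,"y":-21,"z":9.5,"spin":-1.12,"hand":0},{"x":-10.7,"y":-23.7,"z":9.5,"spin":-1.26,"hand":0},{"x":-10.7,"y":-23.7,"z":8.5,"spin":-1.4,"hand":0},{"x":-10.7,"y":-23.7,"z":7.2,"spin":-1.5,"hand":0}]'>/dev/null; python3 s.py
```

```text
13.25 pos [480.2  31.4 268.4] yaw -29.5 q [-0.17  0.57  1.91 -0.    0.66  0.35] F [ 0.   0.2 -3.5] T [-0.12  0.15  0.02] w 60.9 g 30.0
```

```bash
python3 - <<'E'
from m import *
im=save("top","pics/t2.png"); 
try: lugs(im,426,199)
except Exception as e: print(e)
a=save("scene","pics/s2.png")[150:280,230:400]; cv2.imwrite("pics/s2c.png",cv2.resize(a,None,fx=4,fy=4,interpolation=cv2.INTER_CUBIC)[:,:,::-1])
E
```

```text
114.0 [ 516.5 -264.3   61. ]
not enough values to unpack (expected 2, got 1)
```

View pics/s2c.png

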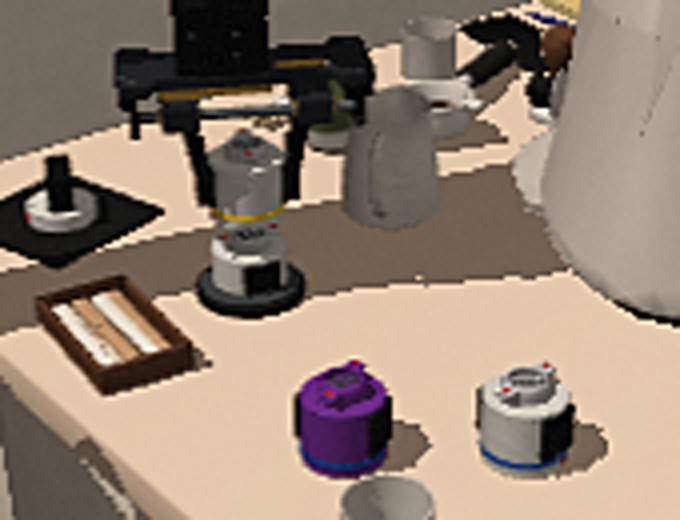

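The yellow section hangs over the pan (crop 248,185), the lid stands on the mat (58,205), and blue has been knocked aside and stands upright at (525,420), so I'll re-measure it later. Now lowering.

```bash
python3 -m handwheel '[{"x":0,"y":0.09,"z":-0.8,"spin":0.01,"hand":0},{"x":0,"y":0.09,"z":-1.4,"spin":0.01,"hand":0},{"x":0,"y":0.09,"z":-1.9,"spin":0.01,"hand":0},{"x":0,"y":0.09,"z":-2.4,"spin":0.01,"hand":0},{"x":0,"y":0.09,"z":-2.7,"spin":0.01,"hand":0},{"x":0,"y":0.09,"z":-2.95,"spin":0.01,"hand":0},{"x":0,"y":0.09,"z":-3,"spin":0.01,"hand":0}]'>/dev/null; python3 s.py
```

```text
14.05 pos [480.2  33.6 239.1] yaw -28.5 q [-0.16  0.63  1.92  0.    0.59  0.33] F [-2.5  0.2 10.8] T [ 0.    0.47 -0.  ] w 60.5 g 30.0
```

```bash
python3 -m handwheel '[{"x":0,"y":-0.05,"z":0.04,"spin":-0.13,"hand":0},{"x":0,"y":-0.05,"z":0.04,"spin":-0.26,"hand":0},{"x":0,"y":-0.05,"z":0.04,"spin":-0.39,"hand":0},{"x":0,"y":-0.05,"z":0.04,"spin":-0.52,"hand":0},{"x":0,"y":-0.05,"z":0.04,"spin":-0.65,"hand":0},{"x":0,"y":-0.05,"z":0.04,"spin":-0.78,"hand":0},{"x":0,"y":-0.05,"z":0.04,"spin":-0.91,"hand":0},{"x":0,"y":-0.05,"z":0.04,"spin":-1.04,"hand":0},{"x":0,"y":-0.05,"z":0.04,"spin":-1.17,"hand":0},{"x":0,"y":-0.05,"z":0.04,"spin":-1.28,"hand":0},{"x":0,"y":-0.05,"z":0.04,"spin":-1.35,"hand":0},{"x":0,"y":-0.05,"z":0.04,"spin":-1.35,"hand":0}]'>/dev/null; python3 s.py
```

```text
15.25 pos [480.3  33.3 239.1] yaw -105.6 q [-0.16  0.63  1.92 -0.    0.59  1.68] F [-0.2  3.   3.8] T [0.37 0.35 0.66] w 60.8 g 30.1
```

The torque of 0.66 N m shows it is against the stop. I release it and move towards blue.

```bash
python3 -m handwheel '[{"x":0,"y":0,"z":0,"spin":0.02,"hand":0},{"x":0,"y":0,"z":0,"spin":0.02,"hand":100},{"x":0,"y":0,"z":0,"spin":0.02,"hand":100},{"x":0,"y":0,"z":0,"spin":0.02,"hand":100},{"x":0,"y":0,"z":0,"spin":0.02,"hand":100},{"x":0,"y":0,"z":4,"spin":0.02,"hand":100},{"x":0,"y":0,"z":9,"spin":0.02,"hand":100},{"x":0,"y":-5,"z":9,"spin":0.14,"hand":100},{"x":0,"y":-10,"z":9,"spin":0.28,"hand":100},{"x":0,"y":-14,"z":9,"spin":0.28,"hand":100}]'>/dev/null; python3 s.py
python3 - <<'E'
from m import *
im=save("top","pics/t3.png");a=save("scene","pics/s3.png")
z=lambda i,u,v,r=32:cv2.resize(i[v-r:v+r,u-r:u+r],(390,390),interpolation=cv2.INTER_CUBIC)
cv2.imwrite("pics/c3.png",np.hstack([z(im,425,199),z(a,292,205)])[:,:,::-1])
for r in finder.landmark_of("top","sieve_1_c"): v,u=r["point"]; print(round(r["p"],2),round(u),round(v),atz("top",u,v,30))
for c in((420,199),(300,219)):
  try: lugs(im,*c,z=61 if c[0]>400 else 103)
  except Exception as e: print(e)
E
```

```text
16.25 pos [ 480.3 -108.3  329.3] yaw -89.6 q [-0.45  0.47  1.84  0.    0.84  1.11] F [0.9 0.7 0.3] T [-0.1   0.14  0.01] w 86.6 g 0.0
0.63 420 209 [ 497.3 -270.1   30. ]
0.63 391 249 [ 400.2 -194.    30. ]
0.16 298 218 [483.5  34.8  30. ]
   119.0 [ 516.6 -264.3   61. ]
not enough values to unpack (expected 2, got 1)
   46.0 [462.   36.7 103. ]
   44.0 [502.1  26.8 103. ]
 c [482.05  31.75 103.  ] len 41.3 xang 166.1
```

View pics/c3.png

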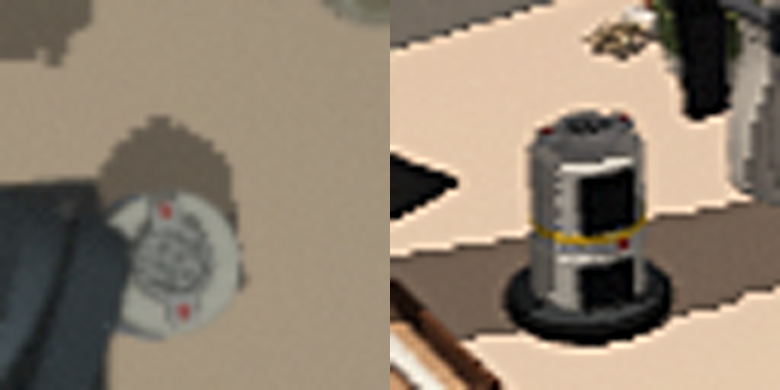

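Yellow is seated and aligned: its pad at (605,205) is above the pan's at (605,285). Blue now stands at about (421,210) in the top picture, with lugs at (420,201) and (423,218).

```bash
python3 - <<'E'
from m import *
im=cv2.imread("pics/t3.png")[:,:,::-1].copy(); lugs(im,422,209)
E
```

```text
133.0 [ 476.3 -270.1   61. ]
   119.0 [ 516.6 -264.3   61. ]
 c [ 496.45 -267.2    61.  ] len 40.7 xang 8.2
```

```bash
python3 -m handwheel '[{"x":0.8,"y":-5,"z":0,"spin":0.07,"hand":100},{"x":1.6,"y":-10,"z":0,"spin":0.13,"hand":100},{"x":1.6,"y":-14,"z":-2,"spin":0.13,"hand":100},{"x":1.6,"y":-15.9,"z":-5,"spin":0.13,"hand":100},{"x":1.6,"y":-15.9,"z":-8,"spin":0.13,"hand":100},{"x":1.6,"y":-15.9,"z":-11,"spin":0.13,"hand":100},{"x":1.6,"y":-15.9,"z":-13.2,"spin":0.13,"hand":100},{"x":1.6,"y":-15.9,"z":-13.2,"spin":0.13,"hand":100},{"x":1.6,"y":-15.9,"z":-13.2,"spin":0.13,"hand":100}]'>/dev/null; python3 s.py
python3 -m handwheel '[{"x":0,"y":0,"z":0,"spin":0,"hand":0},{"x":0,"y":0,"z":0,"spin":0,"hand":0},{"x":0,"y":0,"z":0,"spin":0,"hand":0},{"x":0,"y":0,"z":0,"spin":0,"hand":0},{"x":0,"y":0,"z":0,"spin":0,"hand":0}]'>/dev/null; python3 s.py
```

```text
17.3 pos [ 496.5 -265.1  196.5] yaw -82.3 q [-0.69  0.76  1.73  0.    0.65  0.75] F [0.2 0.2 0.6] T [-0.03  0.06  0.02] w 87.0 g 0.0
17.8 pos [ 496.5 -266.2  197.4] yaw -82.3 q [-0.69  0.76  1.73  0.    0.65  0.75] F [-0.9  1.6  4.8] T [0.07 0.17 0.02] w 60.9 g 30.0
```

```bash
python3 -m handwheel '[{"x":0,"y":0,"z":4,"spin":0,"hand":0},{"x":0,"y":0,"z":8.5,"spin":0.1,"hand":0},{"x":0,"y":2,"z":13,"spin":0.2,"hand":0},{"x":-0.3,"y":6,"z":13.3,"spin":0.3,"hand":0},{"x":-0.6,"y":10.5,"z":13.3,"spin":0.4,"hand":0},{"x":-0.9,"y":15,"z":13.3,"spin":0.5,"hand":0},{"x":-1.2,"y":19.5,"z":13.3,"spin":0.6,"hand":0},{"x":-1.5,"y":24,"z":13.3,"spin":0.7,"hand":0},{"x":-1.55,"y":28,"z":13.3,"spin":0.8,"hand":0},{"x":-1.55,"y":29.9,"z":12.6,"spin":0.93,"hand":0},{"x":-1.55,"y":29.9,"z":12,"spin":0.93,"hand":0},{"x":-1.55,"y":29.9,"z":12,"spin":0.93,"hand":0}]'>/dev/null; python3 s.py
```

```text
19.0 pos [480.3  33.1 315.7] yaw -29.1 q [-0.16  0.48  1.87 -0.    0.79  0.34] F [ 0.3 -0.  -4.2] T [-0.05  0.13 -0.01] w 60.9 g 30.0
```

```bash
python3 -m handwheel '[{"x":0.06,"y":-0.02,"z":-0.6,"spin":0,"hand":0},{"x":0.06,"y":-0.02,"z":-1.2,"spin":0,"hand":0},{"x":0.06,"y":-0.02,"z":-1.7,"spin":0,"hand":0},{"x":0.06,"y":-0.02,"z":-2.2,"spin":0,"hand":0},{"x":0.06,"y":-0.02,"z":-2.5,"spin":0,"hand":0},{"x":0.06,"y":-0.02,"z":-2.65,"spin":0,"hand":0},{"x":0.06,"y":-0.02,"z":-2.7,"spin":0,"hand":0}]'>/dev/null; python3 s.py
```

```text
19.7 pos [481.4  32.6 289.5] yaw -29.1 q [-0.16  0.53  1.89 -0.    0.72  0.34] F [-0.1  0.1 -2.8] T [-0.09  0.09 -0.02] w 60.6 g 30.0
```

```bash
python3 -m handwheel '[{"x":0,"y":0,"z":-0.08,"spin":0,"hand":0},{"x":0,"y":0,"z":-0.08,"spin":0,"hand":0}]'>/dev/null; python3 s.py
```

```text
19.9 pos [481.4  32.7 289.3] yaw -29.0 q [-0.16  0.53  1.89 -0.    0.72  0.34] F [-1.7 -0.8  1.9] T [-0.13  0.36 -0.03] w 60.8 g 30.0
```

Seated at 289.3 mm, with contact felt. Turning clockwise to the stop.

```bash
python3 -m handwheel '[{"x":0,"y":0,"z":0,"spin":-0.13,"hand":0},{"x":0,"y":0,"z":0,"spin":-0.26,"hand":0},{"x":0,"y":0,"z":0,"spin":-0.39,"hand":0},{"x":0,"y":0,"z":0,"spin":-0.52,"hand":0},{"x":0,"y":0,"z":0,"spin":-0.65,"hand":0},{"x":0,"y":0,"z":0,"spin":-0.78,"hand":0},{"x":0,"y":0,"z":0,"spin":-0.91,"hand":0},{"x":0,"y":0,"z":0,"spin":-1.04,"hand":0},{"x":0,"y":0,"z":0,"spin":-1.17,"hand":0},{"x":0,"y":0,"z":0,"spin":-1.27,"hand":0},{"x":0,"y":0,"z":0,"spin":-1.34,"hand":0},{"x":0,"y":0,"z":0,"spin":-1.34,"hand":0}]'>/dev/null; python3 s.py
```

```text
21.1 pos [481.8  32.9 289.3] yaw -105.7 q [-0.16  0.53  1.89 -0.    0.72  1.68] F [0.1 1.4 1.3] T [0.2  0.16 0.37] w 60.7 g 30.0
```

```bash
python3 -m handwheel '[{"x":0,"y":0,"z":0,"spin":0.02,"hand":0},{"x":0,"y":0,"z":0,"spin":0.02,"hand":100},{"x":0,"y":0,"z":0,"spin":0.02,"hand":100},{"x":0,"y":0,"z":0,"spin":0.02,"hand":100},{"x":0,"y":0,"z":0,"spin":0.02,"hand":100},{"x":0,"y":0,"z":4,"spin":0.02,"hand":100},{"x":0,"y":0,"z":8,"spin":0.02,"hand":100},{"x":-0.5,"y":5,"z":9,"spin":0.16,"hand":100},{"x":-1.5,"y":10,"z":9,"spin":0.3,"hand":100},{"x":-3,"y":15,"z":9,"spin":0.44,"hand":100},{"x":-5,"y":18,"z":9,"spin":0.58,"hand":100},{"x":-5.9,"y":20.2,"z":8,"spin":0.72,"hand":100}]'>/dev/null; python3 s.py
python3 - <<'E'
from m import *
im=save("top","pics/t4.png");a=save("scene","pics/s4.png")
z=lambda i,u,v,r=32:cv2.resize(i[v-r:v+r,u-r:u+r],(390,390),interpolation=cv2.INTER_CUBIC)
cv2.imwrite("pics/c4.png",np.hstack([z(im,300,219),z(a,275,200,40)])[:,:,::-1])
lugs(im,300,217,z=153)
E
```

```text
22.3 pos [420.6 236.9 369.5] yaw -64.1 q [0.28 0.39 1.82 0.   0.93 1.4 ] F [ 0.5 -0.1 -1. ] T [-0.08  0.13  0.07] w 87.3 g 0.0
   145.0 [501.7  26.8 153. ]
   115.0 [462.   36.5 153. ]
 c [481.85  31.65 153.  ] len 40.9 xang 166.3
```

View pics/c4.png

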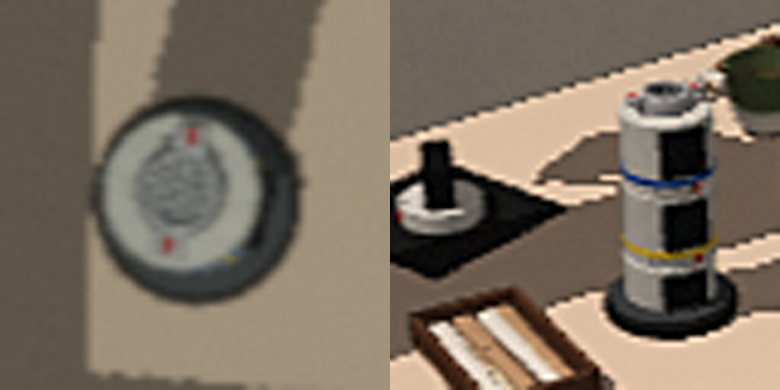

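Both sections are locked, with their pads in line at crop (683,155/225/290), and the lid waits on the mat at (437,205). Fetching it.

```bash
python3 -m handwheel '[{"x":0.23,"y":-0.26,"z":-2,"spin":0.14,"hand":100},{"x":0.23,"y":-0.26,"z":-5,"spin":0.28,"hand":100},{"x":0.23,"y":-0.26,"z":-8,"spin":0.42,"hand":100},{"x":0.23,"y":-0.26,"z":-9,"spin":0.56,"hand":100},{"x":0.23,"y":-0.26,"z":-11,"spin":0.61,"hand":100},{"x":0.23,"y":-0.26,"z":-14,"spin":0.61,"hand":100},{"x":0.23,"y":-0.26,"z":-16.2,"spin":0.61,"hand":100},{"x":0.23,"y":-0.26,"z":-16.2,"spin":0.61,"hand":100},{"x":0.23,"y":-0.26,"z":-16.2,"spin":0.61,"hand":0},{"x":0.23,"y":-0.26,"z":-16.2,"spin":0.61,"hand":0},{"x":0.23,"y":-0.26,"z":-16.2,"spin":0.61,"hand":0},{"x":0.23,"y":-0.26,"z":-16.2,"spin":0.61,"hand":0}]'>/dev/null; python3 s.py
python3 -m handwheel '[{"x":0,"y":0,"z":0,"spin":0,"hand":0},{"x":0,"y":0,"z":0,"spin":0,"hand":0},{"x":0,"y":0,"z":0,"spin":0,"hand":0},{"x":0,"y":0,"z":0,"spin":0,"hand":0},{"x":0,"y":0,"z":0,"spin":0,"hand":0}]'>/dev/null; python3 s.py
```

```text
23.6 pos [425.  232.2 207.8] yaw -29.6 q [ 0.27  0.69  1.93 -0.    0.52  0.79] F [0.2 0.5 1.1] T [-0.07  0.12 -0.02] w 63.0 g 0.0
24.1 pos [424.5 232.2 206.8] yaw -29.6 q [0.27 0.69 1.93 0.   0.52 0.79] F [-1.1  1.8  0.5] T [ 0.15  0.33 -0.  ] w 22.5 g 0.9
```

```bash
python3 -m handwheel '[{"x":0,"y":0,"z":0,"spin":0,"hand":0},{"x":0,"y":0,"z":0,"spin":0,"hand":0},{"x":0,"y":0,"z":0,"spin":0,"hand":0}]'>/dev/null; python3 s.py
python3 -m handwheel '[{"x":0,"y":0,"z":4,"spin":0,"hand":0},{"x":0,"y":0,"z":8.5,"spin":0,"hand":0},{"x":0,"y":0,"z":13,"spin":0,"hand":0},{"x":0,"y":0,"z":16.5,"spin":0,"hand":0},{"x":0,"y":0,"z":16.5,"spin":0,"hand":0}]'>/dev/null; python3 s.py
```

```text
24.4 pos [424.4 232.1 206.8] yaw -29.6 q [0.27 0.69 1.93 0.   0.52 0.79] F [-1.4  1.8  0.2] T [0.16 0.39 0.  ] w 21.6 g 29.9
24.9 pos [426.1 232.5 376.1] yaw -29.6 q [ 0.27  0.38  1.81 -0.    0.94  0.79] F [ 0.6  0.5 -2.8] T [-0.08  0.01 -0.02] w 21.6 g 29.9
```

```bash
python3 -m handwheel '[{"x":1.2,"y":-4.5,"z":0,"spin":0.01,"hand":0},{"x":2.4,"y":-9,"z":0,"spin":0.01,"hand":0},{"x":3.6,"y":-13.5,"z":0,"spin":0.01,"hand":0},{"x":4.8,"y":-17.5,"z":0,"spin":0.01,"hand":0},{"x":5.5,"y":-20,"z":0,"spin":0.01,"hand":0},{"x":5.5,"y":-20,"z":-0.2,"spin":0.01,"hand":0},{"x":5.5,"y":-20,"z":-0.2,"spin":0.01,"hand":0}]'>/dev/null; python3 s.py
python3 - <<'E'
from m import *
a=save("scene","pics/s5.png")
cv2.imwrite("pics/c5.png",cv2.resize(a[140:240,250:340],None,fx=5,fy=5,interpolation=cv2.INTER_CUBIC)[:,:,::-1])
E
```

```text
25.6 pos [479.1  31.6 368.1] yaw -29.2 q [-0.17  0.39  1.83  0.    0.93  0.34] F [ 0.4 -0.2 -3. ] T [-0.08  0.06  0.01] w 21.9 g 29.9
```

View pics/c5.png

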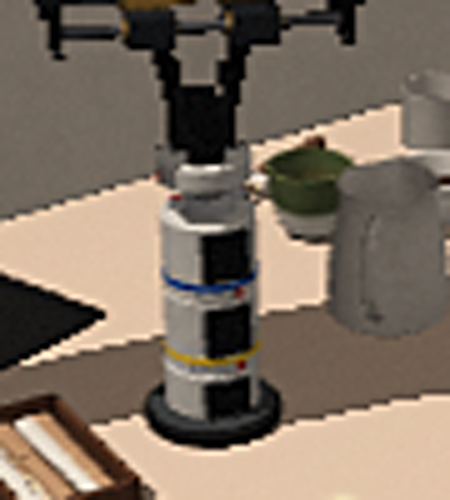

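The lid hangs upright just above the tower, 1 px (2 mm) left of its axis (crop x 203 against 209). I correct that and lower.

```bash
python3 -m handwheel '[{"x":0.22,"y":0,"z":-0.5,"spin":0,"hand":0},{"x":0.22,"y":0,"z":-1,"spin":0,"hand":0},{"x":0.22,"y":0,"z":-1.5,"spin":0,"hand":0},{"x":0.22,"y":0,"z":-1.9,"spin":0,"hand":0},{"x":0.22,"y":0,"z":-2.2,"spin":0,"hand":0},{"x":0.22,"y":0,"z":-2.35,"spin":0,"hand":0},{"x":0.22,"y":0,"z":-2.35,"spin":0,"hand":0}]'>/dev/null; python3 s.py
```

```text
26.35 pos [481.9  32.1 346.1] yaw -29.0 q [-0.17  0.43  1.84  0.    0.87  0.34] F [-0.8  0.2 -2.8] T [-0.13  0.15  0.01] w 21.6 g 29.9
```

```bash
python3 -m handwheel '[{"x":0,"y":0,"z":-0.08,"spin":0,"hand":0},{"x":0,"y":0,"z":-0.14,"spin":0,"hand":0},{"x":0,"y":0,"z":-0.2,"spin":0,"hand":0},{"x":0,"y":0,"z":-0.2,"spin":0,"hand":0}]'>/dev/null; python3 s.py
```

```text
26.75 pos [482.   32.1 344.8] yaw -29.0 q [-0.17  0.43  1.84 -0.    0.87  0.34] F [-0.9  0.   1.3] T [-0.07  0.25  0.05] w 21.9 g 29.9
```

Seated at exactly the expected 344.8 mm. Locking.

```bash
python3 -m handwheel '[{"x":0,"y":0,"z":0,"spin":-0.13,"hand":0},{"x":0,"y":0,"z":0,"spin":-0.26,"hand":0},{"x":0,"y":0,"z":0,"spin":-0.39,"hand":0},{"x":0,"y":0,"z":0,"spin":-0.52,"hand":0},{"x":0,"y":0,"z":0,"spin":-0.65,"hand":0},{"x":0,"y":0,"z":0,"spin":-0.78,"hand":0},{"x":0,"y":0,"z":0,"spin":-0.91,"hand":0},{"x":0,"y":0,"z":0,"spin":-1.04,"hand":0},{"x":0,"y":0,"z":0,"spin":-1.17,"hand":0},{"x":0,"y":0,"z":0,"spin":-1.27,"hand":0},{"x":0,"y":0,"z":0,"spin":-1.34,"hand":0},{"x":0,"y":0,"z":0,"spin":-1.34,"hand":0}]'>/dev/null; python3 s.py
```

```text
27.95 pos [482.   32.4 344.8] yaw -105.8 q [-0.16  0.43  1.84  0.    0.87  1.68] F [-0.5  3.3  4. ] T [0.52 0.19 0.2 ] w 21.7 g 29.9
```

```bash
python3 -m handwheel '[{"x":0,"y":0,"z":0,"spin":0.01,"hand":0},{"x":0,"y":0,"z":0,"spin":0.01,"hand":100},{"x":0,"y":0,"z":0,"spin":0.01,"hand":100},{"x":0,"y":0,"z":0,"spin":0.01,"hand":100},{"x":0,"y":0,"z":0,"spin":0.01,"hand":100},{"x":0,"y":0,"z":3,"spin":0.01,"hand":100},{"x":0,"y":0,"z":6.5,"spin":0.01,"hand":100},{"x":0,"y":5,"z":6.5,"spin":0.01,"hand":100},{"x":0,"y":10,"z":6.5,"spin":0.01,"hand":100},{"x":0,"y":15,"z":6.5,"spin":0.01,"hand":100},{"x":0,"y":20,"z":6.5,"spin":0.01,"hand":100},{"x":0,"y":20,"z":6.5,"spin":0.01,"hand":100}]'>/dev/null; python3 s.py
python3 - <<'E'
from m import *
im=save("top","pics/t6.png");a=save("scene","pics/s6.png")
z=lambda i,u,v,r=32:cv2.resize(i[v-r:v+r,u-r:u+r],(390,390),interpolation=cv2.INTER_CUBIC)
cv2.imwrite("pics/c6.png",np.hstack([z(im,300,219),z(a,292,195,40)])[:,:,::-1])
handle(im,299,217,z=191)
E
```

```text
29.15 pos [481.2 237.  409.4] yaw -104.9 q [0.25 0.4  1.65 0.   1.09 2.08] F [ 0.4 -0.3 -0.5] T [-0.11  0.13 -0.05] w 86.7 g 0.0
 handle c [483.7  30. ] LxW [22.  46.8] ang 165.5
```

View pics/c6.png

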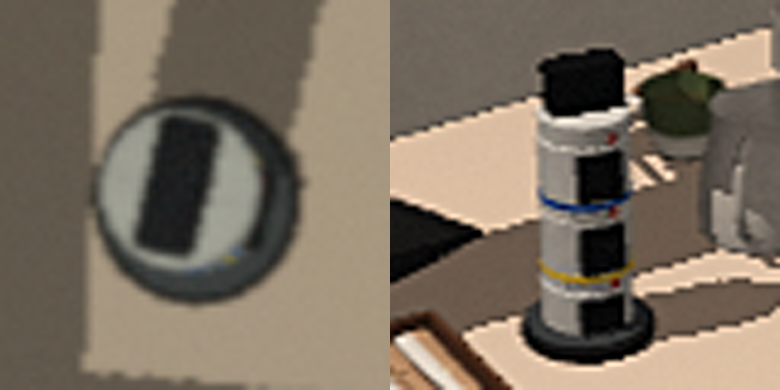

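The full tower stands straight: lid handle at crop (582,85), and the pads and red marks are all in line. The handle axis reads 165.5° against the pan's 165.4°.

```bash
python3 -c "
from h import *
print(job.finish_job())"
```

```text
the job is handed in; nothing more can be done
None
```

The sifter is stacked and handed in: the yellow then the blue section locked on the pan with the lid locked on top, all in line with the pan's pads in the last picture; no green section was seen, and the hand-in gave no verdict.

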